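Run a gauge pin along the inlay channel of a board

ROBOT

A 6-joint arm with a two-finger parallel gripper is mounted at the origin on the work surface. World frame = base frame: x ahead of the robot, y to its left, z up, the work surface at z = 0. Lengths are in m, angles in rad, forces in N, time in s.
With the tool pointing down it reaches from about 0.375 to 0.9 m from the base axis. Payload 3.1 kg.
Tool frame: the origin (TCP) lies between the finger pads; the fingertips stand 11 mm ahead of it and the grasp point (between the pads) lies 8 mm behind it; z points along the fingers, y is the direction in which the jaws open and shut (so a half turn about z gives the same grasp; the last joint's range is limited). The gripper opens to 85 mm and grips with 20 to 120 N. Pads are 22 mm wide; open, the fingers measure 114 mm over their backs; the gripper's body (76 mm by 85 mm) begins 54 mm behind the grasp point. The pads swing forward as they close: fully open they stand 13 mm farther back than shut.
Start: joints at [-1.437, 0.527, 1.433, -0, 1.181, -0.178], TCP at [0.192, -0.595, 0.242] pointing down, gripper open.
Joint ranges: [-3.08, 3.08], [-0.75, 2.2], [0.22, 2.44], [-1.43, 4.57], [0, 2.65], [-2.85, 2.85]. Speed limits (rad/s): [2.79, 2.79, 3.14, 3.14, 3.14, 3.14].

INTERFACE

Orientations are given as a unit quaternion [x, y, z, w].
In Python, from station import manip gives the robot as it stands.
- The arm moves only by the tool move_arm, never from a script. Its argument "deltas" is a list of rows, each a list of 5 numbers: the shift along the tool's x, y, z in units of 40 cm (1.0 is 40 cm), then the turn about the tool's z in units of 0.5 rad (1.0 is 0.5 rad), then the opening in per cent of the stroke, from 0 (shut) to 100 (fully open). In form: [[x, y, z, twist, grip], ...]. A call has exactly 8 rows; each row is the pose to reach, as a shift and turn from the pose commanded when the call began, along the tool's axes at that moment; what a row does not reach only later rows make up. A row lasts 1/12 s, in which the tool goes at most 41.7 mm and 7.16 degrees, less where a joint would pass 70% of its speed; a pose out of reach is approached as far as the arm can. A call with a number of a shift or a turn outside -1 to 1 is refused whole. A call with a gripper value outside its range is refused whole. The fingers move at their own pace and stop on an object; "force" is the grip in N (left out, the last holds). Time passes only in rows, so rows that repeat a pose let the fingers close, or fill a call up. It gives the time, the measured TCP pose, the force and the opening at its end, in the units of the state.
- manip.sense(): the state, without advancing time (a new reading comes with each control period).
- manip.snapshot(name): name is "scene" or "top" or "wrist"; returns (picture, depth): 400x640x3 uint8, red, green, blue; 400x640 float32, m along the optical axis (not along the pixel's ray), 0 where there is no reading.
- manip.get_calibration(name): a dict with "vfov" (degrees; the focal length in pixels is half the picture's height over the tangent of half this angle, whatever the lens; pixels are square), "cx", "cy" (the principal point, pixels), "pose" (4x4, takes a point from camera to world coordinates). Camera axes: x right, y down, z forward; pixel columns grow to the right and rows downward; lengths in m; the calibration is good to about 2 mm. A picture is of the moment at which its call begins: read the wrist's pose just before it. get_calibration takes no time and is no camera call; for the wrist camera it gives the pose at the moment of the call.
- manip.sign_off(): hands the job in, once; it reports no verdict.
The state is a dict: "t": time; "q": joint angles; "qd": joint speeds; "tau": joint torques, N m; "tcp_pos": TCP position; "tool_rot": TCP orientation; "force": force on the tool from outside, world axes, zero at the start; "ft_torque": the same for the moment, N m; "finger_gap": opening from 0.0 (shut) to 1.0 (fully open).
Only numpy, scipy, OpenCV 4.12 (cv2) and the standard library are available. Lean on these libraries where they do the work, as an engineer would, in place of code of your own. Each camera call takes 0.05 s, during which the arm holds its last target.

TASK

Take the gauge pin with the straight handle out of the tool block and check the open inlay channel of the clamped two-plank paddle board: let the point well down into the channel at the closed handle end, then guide it slowly and steadily, held upright and without pressing hard, along the whole channel to the open end, taking at least three seconds over it and not lifting the point out on the way. Then stand the pin back in the empty hole of the tool block, its disc resting on the block, and let go.

Things in the scene. Friction and masses are not known exactly. Their poses are not given: they have to be found in the camera images.
- stylus_grip (a point): Gauge pin, loose, 136 mm long, upright: straight light-wood handle 24 mm across, 70 mm long, flat top; below it a disc 52 mm across, 6 mm thick; below that a steel pin 10 mm across, 60 mm long. This point: centre of the handle, on the axis, 35 mm above the disc, 101 mm above the steel point; z up along the axis. (The tool in the other hole has a 42 mm ball handle: not wanted.)
- stylus_tip (a point): The end of the gauge pin's steel point, on its axis, 101 mm below stylus_grip; z axis up along the pin.
- blank: Brown-wood paddle board, fixed, 40 mm thick, 130 mm wide. Origin on the bench under the channel's middle, z up. Straight channel along x at y = 0 between the planks, 30 mm wide, 16 mm deep (floor 24, face 40 mm above bench), from x = -100 mm (closed; handle tongue beyond, to -200) to +100 mm (open). 50 mm tall dogs at its sides; a loose 22 mm tall cork block lies on one plank.
- rack: Dark-wood tool block, fixed, 80 mm (x) by 210 mm (y), 72 mm tall; origin on the bench under its centre, z up. Two round through holes, 30 mm across, at x = 0, y = -55 and +55 mm. The gauge pin stands in either one, a ball-handled tool (top 128 mm above the bench) in the other, discs resting on the block's top, so that the gauge pin's point is 12 mm above the bench.
Things that resemble listed ones, but are neither listed nor needed, are in the scene too. What is shaped like the rack but purple is not meant.

How it is judged:
By the outcome, as a careful person would: the job done as asked, in the order asked, and still so for the second after the job is handed in, with the robot touching nothing.
It also fails if it takes over 64 s, if anything falls off the work surface, if the arm or the gripper's body presses on something with over 40 N, if the wrist force passes 120 N, or if a joint passes its speed limit or range.

## Working session

There is one attempt and no reset: what is moved stays moved. The work goes in short steps, Python scripts to look and compute and a tool call to move; the robot and the scene stay as the last step left them, time stands still between calls to the robot, and variables do not carry over. Pictures are saved under pics/ and viewed, and the job is handed in when it is done.

Besides the shell and the picture viewer there is one more tool, called after "Request:" in YAML: its name, and indented under it one key for each argument. move_arm: Moves the arm, as the interface text tells. Its arguments: {"type":"object","properties":{"deltas":{"type":"array","items":{"type":"array","items":{"type":"number"}}},"force":{"type":"number"}},"required":["deltas"]}

```bash
ls; mkdir -p pics
cat > h.py <<'E'
import numpy as np,cv2,pickle
from station import manip
def snap(n,tag):
    c=manip.get_calibration(n); p,d=manip.snapshot(n)
    cv2.imwrite(f'pics/{tag}.png',p[:,:,::-1]); pickle.dump((c,p,d),open(f'{tag}.pkl','wb')); return c,p,d
def load(tag): return pickle.load(open(f'{tag}.pkl','rb'))
def foc(c): return 200/np.tan(np.radians(c['vfov'])/2)
def ray(c,u,v,z):
    f=foc(c); T=np.array(c['pose']); r=T[:3,:3]@np.array([(u-c['cx'])/f,(v-c['cy'])/f,1]); o=T[:3,3]
    return o+r*(z-o[2])/r[2]
def cloud(c,d):
    f=foc(c); T=np.array(c['pose']); v,u=np.mgrid[:400,:640]
    P=np.stack([(u-c['cx'])/f*d,(v-c['cy'])/f*d,d],-1); return P@T[:3,:3].T+T[:3,3]
def proj(c,p):
    f=foc(c); T=np.array(c['pose']); q=T[:3,:3].T@(np.array(p)-T[:3,3]); return q[0]/q[2]*f+c['cx'],q[1]/q[2]*f+c['cy']
E
python3 - <<'E'
from h import *
for n in('scene','top','wrist'):
    c,p,d=snap(n,n+'0'); print(n,c['vfov'],c['cx'],c['cy'],{k:v for k,v in c.items() if k not in('pose',)},np.round(c['pose'],3).tolist())
s=manip.sense();print({k:np.round(v,3).tolist() for k,v in s.items()})
E
```

```text
pics
scene 50.10473792423808 317.610455443353 201.94364038059987 {'vfov': 50.10473792423808, 'cx': 317.610455443353, 'cy': 201.94364038059987} [[-0.419, 0.641, -0.643, 0.952], [0.908, 0.286, -0.307, 0.342], [-0.013, -0.712, -0.702, 0.677], [0.0, 0.0, 0.0, 1.0]]
top 46.400769514889234 314.237755338852 198.63080179406725 {'vfov': 46.400769514889234, 'cx': 314.237755338852, 'cy': 198.63080179406725} [[-0.024, -0.984, 0.175, 0.235], [-0.999, 0.029, 0.023, 0.097], [-0.028, -0.174, -0.984, 1.169], [0.0, 0.0, 0.0, 1.0]]
wrist 61.67282826313917 323.7007154295578 202.43640677882917 {'vfov': 61.67282826313917, 'cx': 323.7007154295578, 'cy': 202.43640677882917} [[0.308, -0.904, -0.297, 0.269], [-0.951, -0.293, -0.094, -0.569], [-0.002, 0.312, -0.95, 0.372], [0.0, 0.0, 0.0, 1.0]]
{'t': 0.15, 'q': [-1.437, 0.528, 1.434, -0.0, 1.181, -0.178], 'qd': [-0.0, -0.002, -0.004, -0.0, -0.0, -0.001], 'tau': [0.001, -44.274, -17.828, -0.0, 0.006, -0.0], 'tcp_pos': [0.192, -0.594, 0.242], 'tool_rot': [0.988, 0.156, 0.0, -0.001], 'force': [0.364, 0.636, -0.167], 'ft_torque': [0.009, -0.002, 0.0], 'finger_gap': 1.0}
```

View pics/scene0.png

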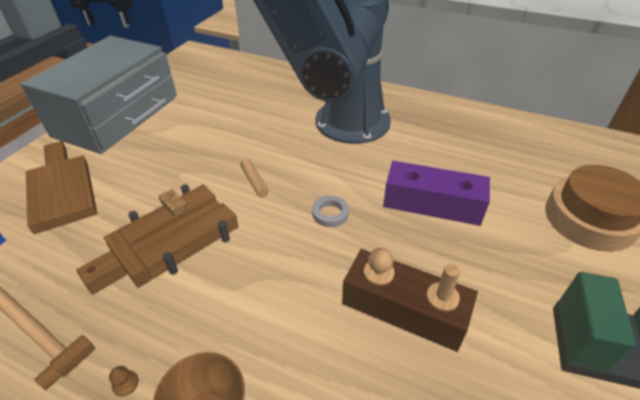

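View pics/top0.png

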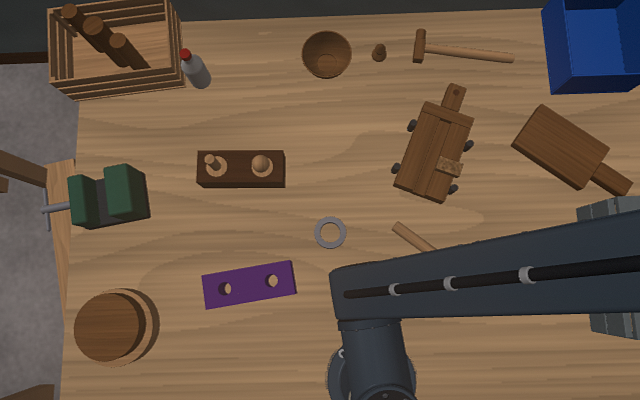

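View pics/wrist0.png

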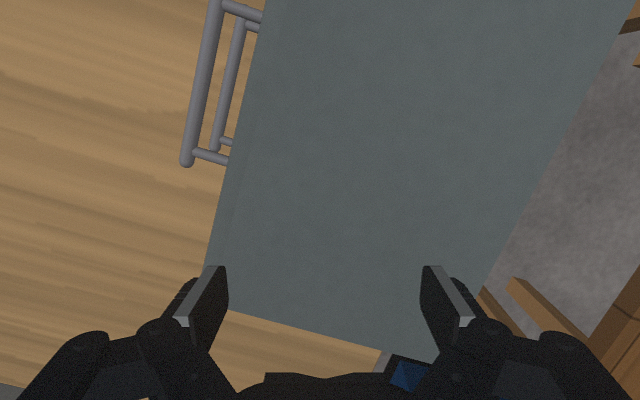

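Candidates for the wanted pin: the straight handle in the dark block (scene 450,278; top 210,160), the ball-handled tool (scene 380,260; top 262,163), the loose dowel (top 412,235), and the small turned knob (top 378,52). I choose the straight handle in the dark block, and the purple block is a decoy. Next I'll take close crops.

Run:
```python
from h import *
c,p,d=load('top0')
a=cv2.resize(p[75:215,380:490,::-1],None,fx=4,fy=4,interpolation=2)
b=cv2.resize(p[140:200,190:295,::-1],None,fx=3,fy=3,interpolation=2)
im=np.zeros((600,800,3),np.uint8); im[:560,:440]=a; im[:180,440:755]=b
cs,ps,_=load('scene0')
e=cv2.resize(ps[235:355,335:485,::-1],None,fx=2,fy=2);im[200:440,440:740]=e
e=cv2.resize(ps[180:300,75:245,::-1],None,fx=1,fy=1);im[450:570,440:610]=e
cv2.imwrite('pics/crop1.png',im)
P=cloud(c,d)
for (u,v) in [(210,160),(216,168),(262,163),(240,155),(240,250),(440,140),(455,95),(410,175),(330,260),(430,150),(445,165)]: print(u,v,np.round(P[v,u],3))
```

```text
210 160 [0.512 0.355 0.151]
216 168 [0.506 0.354 0.098]
262 163 [0.506 0.239 0.131]
240 155 [0.543 0.301 0.072]
240 250 [ 0.317  0.314 -0.002]
440 140 [ 0.58  -0.198  0.023]
455 95 [ 0.692 -0.24   0.041]
410 175 [ 0.488 -0.115  0.038]
330 260 [0.286 0.089 0.003]
430 150 [ 0.553 -0.17   0.027]
445 165 [ 0.504 -0.195  0.066]
```

View pics/crop1.png

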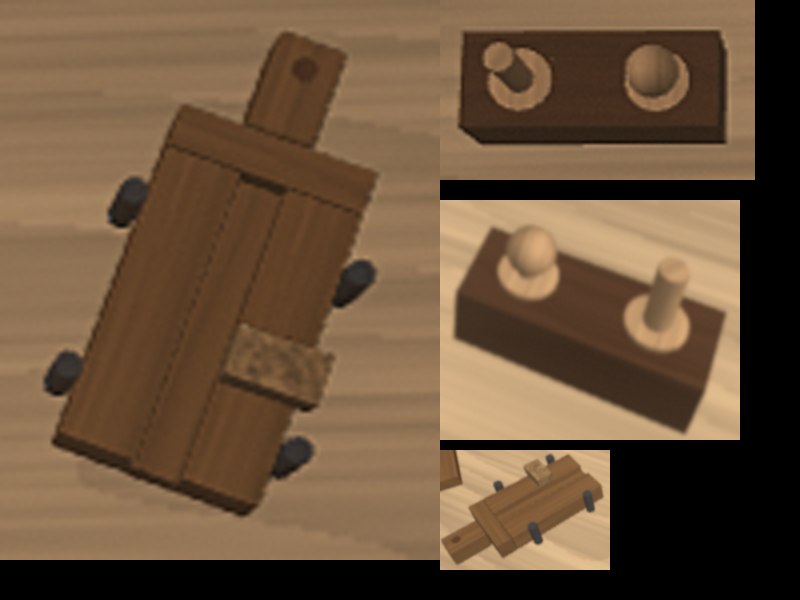

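The crops confirm the straight handle at top (207,157), standing in the dark block. The channel is closed by the batten at the tongue end (top ~446,121) and open towards the robot (top ~420,193). Now I'll measure the board and block.

```bash
cat >> h.py <<'E'
def board(P,d,z0=.034,z1=.046,box=(.35,.8,-.4,-.03)):
    m=(d>0)&(P[...,0]>box[0])&(P[...,0]<box[1])&(P[...,1]>box[2])&(P[...,1]<box[3])
    return m
E
python3 - <<'E'
from h import *
c,p,d=load('top0'); P=cloud(c,d)
m=(d>0)&(P[...,0]>.4)&(P[...,0]<.78)&(P[...,1]>-.36)&(P[...,1]<-.05)
f=m&(P[...,2]>.015)&(P[...,2]<.047)
n,l,st,ce=cv2.connectedComponentsWithStats(f.astype(np.uint8)); 
i=1+np.argmax(st[1:,4]); f=l==i
g=f&(P[...,2]>.035); print(f.sum(),np.median(P[g][:,2]))
vis=p[:,:,::-1].copy(); vis[f]=(0,255,0); vis[m&(P[...,2]>.015)&(P[...,2]<.032)]=(0,0,255)
cv2.imwrite('pics/seg1.png',cv2.resize(vis[75:215,360:490],None,fx=4,fy=4,interpolation=0))
# rack
r=(d>0)&(P[...,0]>.4)&(P[...,0]<.62)&(P[...,1]>.15)&(P[...,1]<.45)&(P[...,2]>.06)&(P[...,2]<.2)
q=P[r][:,:2].astype(np.float32); print('rack',cv2.minAreaRect(P[r&(P[...,2]<.095)][:,:2].astype(np.float32)))
h=r&(P[...,2]>.14); print('handle top',P[h].mean(0),cv2.minAreaRect(P[h][:,:2].astype(np.float32)),h.sum())
# channel low points
ch=f&(P[...,2]<.03)&(P[...,2]>.018)
print(ch.sum())
E
```

```text
5106 0.03930485052108201
rack ((0.5164703726768494, 0.30251872539520264), (0.21093811094760895, 0.08211546391248703), 88.31584167480469)
handle top [0.51490371 0.35657022 0.14738121] ((0.5153845548629761, 0.35727429389953613), (0.02246951498091221, 0.020913947373628616), 43.736785888671875) 90
1032
```

View pics/seg1.png

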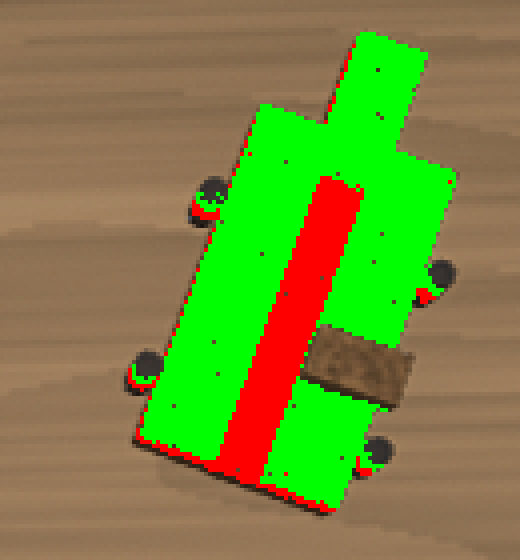

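The mask (crop at 4x) shows the channel in red, running from (340,185) at the closed end to (240,470) at the open end. The cork sits at the channel edge near (310,355). I'll fit the axis and plan the first move above the board.

```bash
cat >> h.py <<'E'
def channel(P,d,box=(.4,.78,-.36,-.05)):
    m=(d>0)&(P[...,0]>box[0])&(P[...,0]<box[1])&(P[...,1]>box[2])&(P[...,1]<box[3])
    ch=(m&(P[...,2]>.018)&(P[...,2]<.030)).astype(np.uint8)
    ch=cv2.morphologyEx(ch,cv2.MORPH_OPEN,np.ones((5,5),np.uint8))
    n,l,st,ce=cv2.connectedComponentsWithStats(ch); i=1+np.argmax(st[1:,4]); q=P[l==i]
    r=cv2.minAreaRect(q[:,:2].astype(np.float32)); vx,vy,x0,y0=cv2.fitLine(q[:,:2].astype(np.float32),cv2.DIST_HUBER,0,.01,.01).ravel()
    if vx>0: vx,vy=-vx,-vy   # toward robot = open
    t=(q[:,:2]-[x0,y0])@[vx,vy]; s=(q[:,:2]-[x0,y0])@[-vy,vx]
    return r,(vx,vy),np.array([x0,y0]),t,s,q
def tooldelta(s,target,z):
    from scipy.spatial.transform import Rotation as R
    Rm=R.from_quat(s['tool_rot']).as_matrix(); return Rm.T@(np.array([*target,z])-s['tcp_pos'])/.4
E
python3 - <<'E'
from h import *
c,p,d=load('top0'); P=cloud(c,d)
r,v,o,t,s,q=channel(P,d)
print(r,v,o,np.percentile(t,[0,1,99,100]),np.percentile(s,[0,1,50,99,100]),np.median(q[:,2]))
v=np.array(v);print('ends',o+v*t.min(),o+v*t.max())
S=manip.sense()
print(tooldelta(S,[.192,-.594],.40)); print(tooldelta(S,[.45,-.20],.42))
w,_,_=load('wrist0'); T=np.array(w['pose']);print('cam off',T[:3,3]-S['tcp_pos'],T[:3,2])
E
```

```text
((0.5371485352516174, -0.17467787861824036), (0.029214907437562943, 0.20063090324401855), 66.84085083007812) (np.float32(-0.9188778), np.float32(0.39454228)) [ 0.53494054 -0.17429702] [-0.10249168 -0.10052261  0.09448361  0.09812958] [-1.52070076e-02 -1.46478618e-02  6.32988528e-05  1.37767025e-02
  1.40717500e-02] 0.023352445125116805
ends [ 0.62911787 -0.21473432] [ 0.44477145 -0.13558075]
[-0.00040767 -0.00116943 -0.39610954]
[ 0.91637984 -0.74001734 -0.44463207]
cam off [0.07679367 0.02524675 0.13067591] [-0.29748643 -0.0943791  -0.95004969]
```

Request:
move_arm:
  deltas:
    - [0,0,-0.1,0,100]
    - [0,0,-0.2,0,100]
    - [0,0,-0.3,0,100]
    - [0.09,-0.05,-0.3,0,100]
    - [0.18,-0.1,-0.3,0,100]
    - [0.27,-0.15,-0.3,0,100]
    - [0.36,-0.2,-0.3,0,100]
    - [0.45,-0.25,-0.3,0,100]

```text
t: 0.82
tcp_pos: [0.3336, -0.4424, 0.3621]
tool_rot: [0.988, 0.155, 0.0, -0.0]
force: [1.0, -0.3, 0.1]
finger_gap: 1.002
```

Request:
move_arm:
  deltas:
    - [0.09,-0.05,0,0,100]
    - [0.18,-0.1,0,0,100]
    - [0.27,-0.15,0,0,100]
    - [0.36,-0.2,0,0,100]
    - [0.45,-0.25,0,0,100]
    - [0.54,-0.3,0,0,100]
    - [0.63,-0.36,0,0,100]
    - [0.72,-0.42,0,0,100]

```text
t: 1.48
tcp_pos: [0.5541, -0.1963, 0.362]
tool_rot: [0.988, 0.156, -0.0, -0.0]
force: [0.6, -0.9, 0.4]
finger_gap: 1.0
```

Run:
```python
from h import *
S=manip.sense(); print(S['t'],S['tcp_pos'],S['q'],S['tool_rot'])
c,p,d=snap('wrist','w1'); P=cloud(c,d)
r,v,o,t,s,q=channel(P,d)
print(r,v,o,np.percentile(t,[0,1,99,100]),np.percentile(s,[0,1,50,99,100]),np.median(q[:,2]))
v=np.array(v);print('ends',o+v*t.min(),o+v*t.max())
k=(d>0)&(P[...,2]>.055)&(P[...,2]<.08)&(P[...,0]>.4)&(P[...,0]<.7)&(P[...,1]<-.1)&(P[...,1]>-.3)
x=P[k][:,:2]-o; print('cork t',np.percentile(x@v,[1,99]),'s',np.percentile(x@np.array([-v[1],v[0]]),[1,99]))
```

```text
1.4833 [ 0.55407561 -0.19625853  0.36198649] [-5.30365876e-01  3.64010602e-01  1.36933302e+00 -6.50723663e-05
  1.40887645e+00  7.27656940e-01] [ 9.87795626e-01  1.55755264e-01 -2.62951351e-04 -1.74070018e-04]
((0.5352571606636047, -0.1734018474817276), (0.029476912692189217, 0.20004960894584656), 66.87394714355469) (np.float32(-0.9196878), np.float32(0.39265034)) [ 0.5397156  -0.17567562] [-0.09503052 -0.09296651  0.10222188  0.10501672] [-1.50704590e-02 -1.46740238e-02 -3.83389675e-05  1.42580293e-02
  1.44070432e-02] 0.023294369038717233
ends [ 0.627114   -0.21298938] [ 0.443133   -0.13444077]
cork t [0.0049431 0.0382575] s [0.01300928 0.07197924]
```

View pics/w1.png

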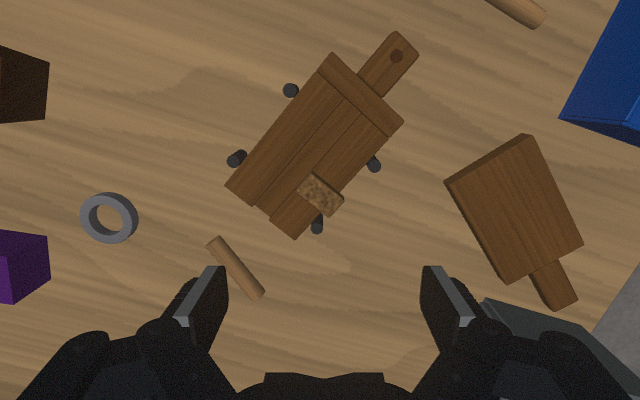

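The wrist view shows the cork at (320,192), just at the channel edge, leaving about 13 mm from the centreline. The channel fit agrees with the top view to about 2 mm. Moving to the block.

Request:
move_arm:
  deltas:
    - [0.015,-0.1,0,0,100]
    - [0.03,-0.2,0,0,100]
    - [0.05,-0.3,0,0,100]
    - [0.07,-0.4,0,0,100]
    - [0.09,-0.5,0,0,100]
    - [0.1,-0.6,0,0,100]
    - [0.12,-0.7,0,0,100]
    - [0.14,-0.8,0,0,100]

```text
t: 2.2
tcp_pos: [0.507, 0.1252, 0.3622]
tool_rot: [0.988, 0.156, -0.0, -0.0]
force: [1.0, -0.7, 0.2]
finger_gap: 0.999
```

Request:
move_arm:
  deltas:
    - [0.02,-0.1,0,0,100]
    - [0.04,-0.2,0,0,100]
    - [0.06,-0.3,0,0,100]
    - [0.08,-0.4,0,0,100]
    - [0.1,-0.5,0.05,0,100]
    - [0.1,-0.54,0.1,0,100]
    - [0.1,-0.54,0.1,0,100]
    - [0.1,-0.54,0.1,0,100]

```text
t: 2.87
tcp_pos: [0.4782, 0.3417, 0.3205]
tool_rot: [0.988, 0.157, -0.002, 0.001]
force: [-0.2, 0.1, 0.7]
finger_gap: 0.999
```

Run:
```python
from h import *
S=manip.sense(); print(S['t'],S['tcp_pos'],S['q'],S['tool_rot'])
c,p,d=snap('wrist','w2'); P=cloud(c,d)
b=(d>0)&(P[...,0]>.4)&(P[...,0]<.64)&(P[...,1]>.15)&(P[...,1]<.46)
h=b&(P[...,2]>.141)&(P[...,2]<.155)
n,l,st,ce=cv2.connectedComponentsWithStats(h.astype(np.uint8)); i=1+np.argmax(st[1:,4]);h=l==i
print('handle top',P[h].mean(0),cv2.minAreaRect(P[h][:,:2].astype(np.float32)),h.sum())
cn=cv2.findContours(h.astype(np.uint8),0,2)[0][0];(u,v),rr=cv2.minEnclosingCircle(cn);print((u,v),rr,ray(c,u,v,.148))
r=b&(P[...,2]>.064)&(P[...,2]<.083); print('rack',cv2.minAreaRect(P[r][:,:2].astype(np.float32)))
k=b&(P[...,2]>.074)&(P[...,2]<.084)
print('disc pts',k.sum())
```

```text
2.8667 [0.47822077 0.34165625 0.32051112] [ 4.30626554e-01  3.99144883e-01  1.42824029e+00 -5.93004846e-04
  1.31858999e+00  1.68619545e+00] [ 9.87590524e-01  1.57035262e-01 -2.03271928e-03  8.67166894e-04]
handle top [0.51582814 0.35840059 0.14698033] ((0.5155717134475708, 0.35837653279304504), (0.02259877696633339, 0.02310124784708023), 43.19612121582031) 546
(319.5, 138.0) 13.238302230834961 [0.5160724  0.35832931 0.148     ]
rack ((0.5153264999389648, 0.3027893900871277), (0.2107304185628891, 0.08043042570352554), 88.5212631225586)
disc pts 1703
```

View pics/w2.png

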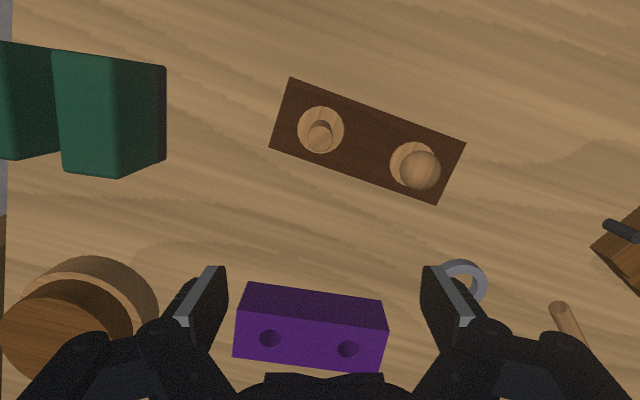

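The view shows the handle top at (319,138) inside its disc and the ball tool at (418,168). The handle is at world (0.516, 0.358), which matches the hole position derived from the block. I'll compute the descent.

Run:
```python
from h import *
S=manip.sense(); print(S['t'],S['tcp_pos'],S['tool_rot'],S['qd'])
print(tooldelta(S,[.516,.358],.108))
c,p,d=load('w2');P=cloud(c,d)
D=np.hypot(P[...,0]-.516,P[...,1]-.358)
for a,b in((.03,.06),(.06,.1),(.1,.14),(.14,.18)):
  k=(d>0)&(D>a)&(D<b);print(a,b,P[k][:,2].max())
c,p,d=load('top0');P=cloud(c,d)
D=np.hypot(P[...,0]-.516,P[...,1]-.358)
for a,b in((.03,.06),(.06,.1),(.1,.14),(.14,.18)):
  k=(d>0)&(D>a)&(D<b);print(a,b,P[k][:,2].max())
```

```text
2.9167 [0.47938693 0.34101606 0.32184462] [ 9.87727676e-01  1.56183526e-01 -6.42879977e-04  5.75550564e-04] [-0.02898811 -0.0249618  -0.02134874 -0.00016248 -0.00121427  0.00267965]
[ 0.10094234 -0.01264785  0.53445417]
0.03 0.06 0.3969230391370627
0.06 0.1 0.3929627905775566
0.1 0.14 0.12838368810689293
0.14 0.18 0.07362326628426158
0.03 0.06 0.07873867887099406
0.06 0.1 0.12619794084008973
0.1 0.14 0.13242703036255543
0.14 0.18 0.07700708765041897
```

Request:
move_arm:
  deltas:
    - [0.1,-0.012,0.0,0,100]
    - [0.1,-0.012,0.08,0,100]
    - [0.1,-0.012,0.16,0,100]
    - [0.1,-0.012,0.22,0,100]
    - [0.1,-0.012,0.25,0,100]
    - [0.1,-0.012,0.25,0,100]
    - [0.1,-0.012,0.25,0,100]
    - [0.1,-0.012,0.25,0,100]

```text
t: 3.58
tcp_pos: [0.5179, 0.3578, 0.2244]
tool_rot: [0.988, 0.155, 0.002, -0.0]
force: [0.0, 0.8, 0.5]
finger_gap: 1.0
```

Run:
```python
from h import *
S=manip.sense(); print(S['t'],S['tcp_pos'],S['tool_rot'],S['qd'])
print(tooldelta(S,[.516,.358],.108))
c,p,d=snap('wrist','w3');P=cloud(c,d)
h=(d>0)&(P[...,0]>.45)&(P[...,0]<.58)&(P[...,1]>.3)&(P[...,1]<.42)&(P[...,2]>.141)&(P[...,2]<.155)
n,l,st,ce=cv2.connectedComponentsWithStats(h.astype(np.uint8)); i=1+np.argmax(st[1:,4]);h=l==i
cn=cv2.findContours(h.astype(np.uint8),0,2)[0][0];(u,v),rr=cv2.minEnclosingCircle(cn);print((u,v),rr,ray(c,u,v,.148),P[h].mean(0))
```

```text
3.5833 [0.51793024 0.35783946 0.22439932] [ 9.87904414e-01  1.55052027e-01  1.88132148e-03 -4.44598099e-04] [ 0.01055047 -0.00880544 -0.00585407  0.00023353 -0.00484707  0.00050155]
[-0.00559238 -0.00177453  0.29097944]
(322.89599609375, 221.4600067138672) 17.559558868408203 [0.5173311  0.35877585 0.148     ] [0.51682497 0.3586407  0.14684139]
```

View pics/w3.png

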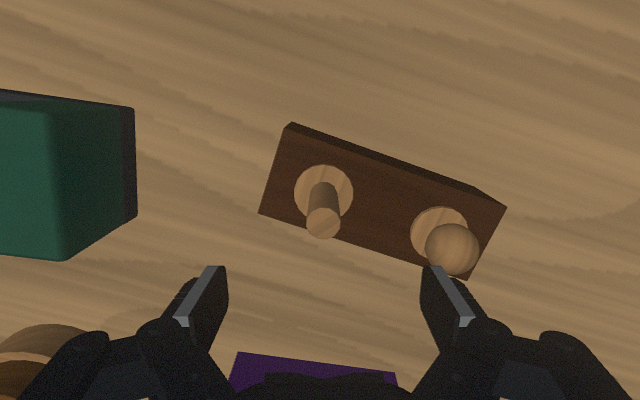

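The handle (323,222) is centred between the jaws. The right finger has room beside the ball (452,250). Descending, then gripping gently.

Request:
move_arm:
  deltas:
    - [0,0,0.06,0,100]
    - [0,0,0.12,0,100]
    - [0,0,0.18,0,100]
    - [0,0,0.23,0,100]
    - [0,0,0.27,0,100]
    - [0,0,0.29,0,100]
    - [0,0,0.29,0,100]
    - [0,0,0.29,0,100]

```text
t: 4.3
tcp_pos: [0.517, 0.3586, 0.1074]
tool_rot: [0.988, 0.156, 0.001, -0.0]
force: [0.2, 0.1, 0.1]
finger_gap: 0.996
```

Request:
move_arm:
  deltas:
    - [0,0,0,0,80]
    - [0,0,0,0,60]
    - [0,0,0,0,40]
    - [0,0,0,0,25]
    - [0,0,0,0,10]
    - [0,0,0,0,10]
    - [0,0,0,0,10]
    - [0,0,0,0,10]
  force: 45

```text
t: 4.97
tcp_pos: [0.5164, 0.3583, 0.1069]
tool_rot: [0.988, 0.156, 0.0, -0.0]
force: [-0.7, -1.1, 5.2]
finger_gap: 0.269
```

Run:
```python
from h import *
S=manip.sense(); print(S['t'],S['tcp_pos'],S['tool_rot'],S['finger_gap'],S['force'])
snap('scene','s1'); snap('wrist','w4')
_,p,_=load('s1');_,w,_=load('w4')
im=np.hstack([cv2.resize(p[150:350,300:500,::-1],(400,400)),cv2.resize(w[100:400,170:470,::-1],(400,400))]);cv2.imwrite('pics/g1.png',im)
```

```text
4.9667 [0.51644984 0.35834727 0.10693838] [ 9.87796045e-01  1.55752389e-01  3.98771537e-04 -8.86102831e-05] 0.26892951225198813 [-0.73595524 -1.07430443  5.22911881]
```

View pics/g1.png

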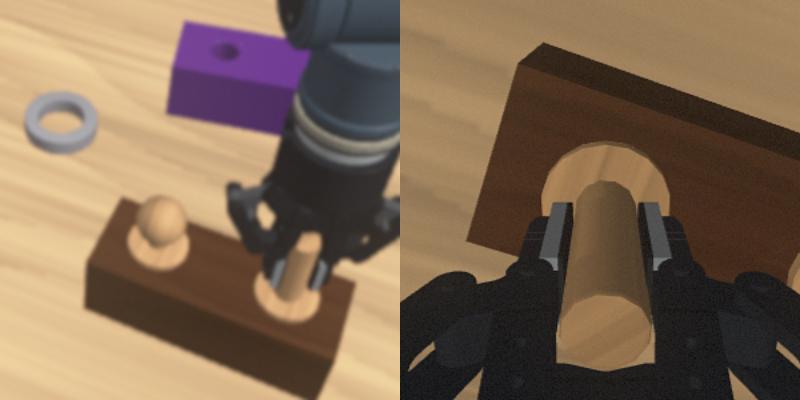

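The grip is good: opening about 23 mm, handle centred and upright. Lifting straight up until the point clears the ball tool.

Request:
move_arm:
  deltas:
    - [0,0,-0.02,0,10]
    - [0,0,-0.06,0,10]
    - [0,0,-0.12,0,10]
    - [0,0,-0.18,0,10]
    - [0,0,-0.24,0,10]
    - [0,0,-0.3,0,10]
    - [0,0,-0.36,0,10]
    - [0,0,-0.4,0,10]

```text
t: 5.73
tcp_pos: [0.5165, 0.3586, 0.2686]
tool_rot: [0.988, 0.156, 0.001, -0.0]
force: [-0.0, 0.6, -0.6]
finger_gap: 0.267
```

Run:
```python
from h import *
S=manip.sense(); print(S['t'],S['tcp_pos'],S['tool_rot'],S['finger_gap'],S['force'])
print(tooldelta(S,[.618,-.208],.25))
snap('scene','s2'); snap('wrist','w5')
_,p,_=load('s2');_,w,_=load('w5')
im=np.hstack([cv2.resize(p[100:350,280:530,::-1],(400,400)),cv2.resize(w[100:400,170:470,::-1],(400,400))]);cv2.imwrite('pics/g2.png',im)
```

```text
5.7333 [0.5165181  0.35856713 0.26864204] [ 9.87785246e-01  1.55816910e-01  1.12626620e-03 -3.59355157e-04] 0.267257314880234 [-0.02928476  0.60218061 -0.64107392]
[-0.19473506  1.42575347  0.04563836]
```

View pics/g2.png

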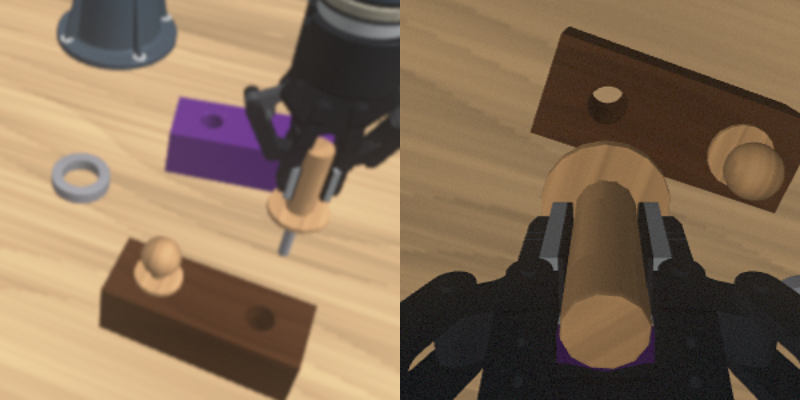

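The pin has left the hole and hangs upright. Carrying it over to the closed end of the channel.

Request:
move_arm:
  deltas:
    - [-0.01,0.06,0,0,10]
    - [-0.02,0.15,0,0,10]
    - [-0.033,0.25,0,0,10]
    - [-0.047,0.35,0,0,10]
    - [-0.06,0.45,0,0,10]
    - [-0.075,0.55,0,0,10]
    - [-0.09,0.65,0,0,10]
    - [-0.1,0.74,0,0,10]

```text
t: 6.5
tcp_pos: [0.5679, 0.0621, 0.2644]
tool_rot: [0.988, 0.156, -0.002, -0.0]
force: [0.6, 0.1, -0.4]
finger_gap: 0.271
```

Request:
move_arm:
  deltas:
    - [-0.013,0.1,0,0,10]
    - [-0.027,0.2,0,0,10]
    - [-0.04,0.3,0,0,10]
    - [-0.055,0.4,0,0,10]
    - [-0.07,0.5,0,0,10]
    - [-0.08,0.59,0,0,10]
    - [-0.09,0.65,0,0,10]
    - [-0.095,0.686,0,0,10]

```text
t: 7.17
tcp_pos: [0.6168, -0.2117, 0.264]
tool_rot: [0.988, 0.154, -0.001, -0.001]
force: [1.0, 0.2, -1.9]
finger_gap: 0.269
```

Request:
move_arm:
  deltas:
    - [0,0,0.05,0,10]
    - [0,0,0.1,0,10]
    - [0,0,0.13,0,10]
    - [0,0,0.14,0,10]
    - [0,0,0.14,0,10]
    - [0,0,0.14,0,10]
    - [0,0,0.14,0,10]
    - [0,0,0.14,0,10]

```text
t: 7.83
tcp_pos: [0.6182, -0.2085, 0.2117]
tool_rot: [0.988, 0.156, 0.001, 0.001]
force: [0.1, -0.1, -0.7]
finger_gap: 0.268
```

Run:
```python
from h import *
S=manip.sense(); print(S['t'],S['tcp_pos'],S['tool_rot'],S['finger_gap'],S['force'])
snap('scene','s3'); snap('wrist','w6');snap('top','t3')
S=manip.sense(); print(S['t'],S['tcp_pos'],S['tool_rot']); print(tooldelta(S,[.618,-.208],.16))
c,p,_=load('s3');_,w,_=load('w6');ct,t,_=load('t3')
im=np.zeros((600,800,3),np.uint8)
im[:400,:400]=cv2.resize(p[120:320,50:250,::-1],(400,400));im[:400,400:]=cv2.resize(w[100:400,170:470,::-1],(400,400));im[400:,:300]=cv2.resize(t[80:180,380:530,::-1],(300,200))
cv2.imwrite('pics/g3.png',im)
x=S['tcp_pos'];print('tip exp px scene',proj(c,[x[0],x[1],x[2]-.095]),'handle top',proj(c,[x[0],x[1],x[2]+.041]))
```

```text
7.8333 [ 0.61824943 -0.20845385  0.21166804] [9.87751380e-01 1.56030706e-01 1.02246353e-03 7.65189768e-04] 0.2683200014188493 [ 0.07643667 -0.12470247 -0.68471528]
7.9833 [ 0.61788376 -0.20850736  0.21124904] [9.87776897e-01 1.55872085e-01 6.62798056e-04 5.06164354e-04]
[ 0.00051953 -0.00127187  0.12812185]
tip exp px scene (np.float64(123.68736104729706), np.float64(217.08116751249017)) handle top (np.float64(95.38598880665884), np.float64(158.385426378563))
```

View pics/g3.png

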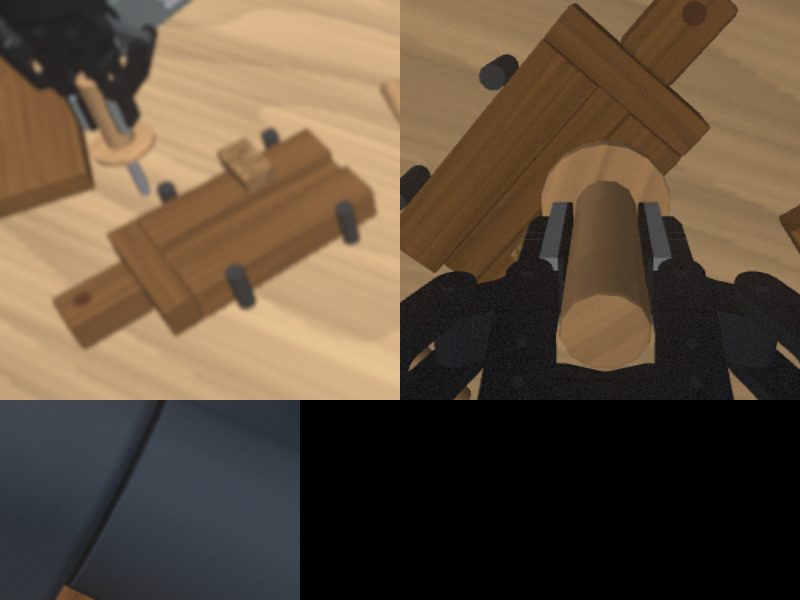

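The point is seen at scene (123,216.5) and was predicted at (123.7,217), so the pin is upright and where I expect it. Lowering it to just above the face to check.

Request:
move_arm:
  deltas:
    - [0,0,0.03,0,10]
    - [0,0,0.06,0,10]
    - [0,0,0.09,0,10]
    - [0,0,0.12,0,10]
    - [0,0,0.14,0,10]
    - [0,0,0.15,0,10]
    - [0,0,0.15,0,10]
    - [0,0,0.15,0,10]

```text
t: 8.65
tcp_pos: [0.6175, -0.2085, 0.15]
tool_rot: [0.988, 0.156, -0.0, -0.0]
force: [0.5, 0.3, 0.1]
finger_gap: 0.27
```

Run:
```python
from h import *
S=manip.sense(); print(S['t'],S['tcp_pos'],S['tool_rot'],S['finger_gap'],S['force'])
c,p,_=snap('scene','s4')
x=S['tcp_pos'];print('tip exp px scene',proj(c,[x[0],x[1],x[2]-.095]))
for t in (-.1,-.089):
  for s in(-.015,0,.015):
    q=np.array([.536,-.174])+t*np.array([-.919,.3935])+s*np.array([-.3935,-.919]); print(t,s,np.round(proj(c,[*q,.04]),1))
cv2.imwrite('pics/g4.png',cv2.resize(p[180:280,75:205,::-1],None,fx=6,fy=6,interpolation=2))
```

```text
8.65 [ 0.61754343 -0.20849908  0.14996684] [ 9.87793036e-01  1.55771900e-01 -1.40591988e-04 -1.14520505e-04] 0.2703582180004982 [0.47833252 0.27307378 0.07757254]
tip exp px scene (np.float64(134.41199499291284), np.float64(238.93835297147749))
-0.1 -0.015 [134.6 251.4]
-0.1 0 [131.2 246.9]
-0.1 0.015 [127.8 242.5]
-0.089 -0.015 [140.  248.4]
-0.089 0 [136.5 244. ]
-0.089 0.015 [133.1 239.6]
```

View pics/g4.png

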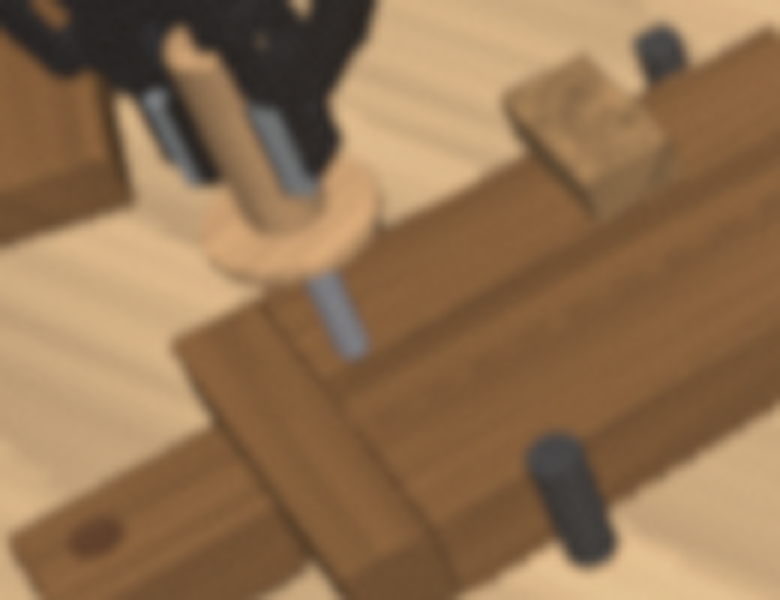

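The point is at scene (133.7,239.2) against a predicted (134.4,238.9), about 15 mm above the face over the closed end. Lowering it into the channel.

Request:
move_arm:
  deltas:
    - [0,0,0.01,0,10]
    - [0,0,0.02,0,10]
    - [0,0,0.03,0,10]
    - [0,0,0.04,0,10]
    - [0,0,0.05,0,10]
    - [0,0,0.06,0,10]
    - [0,0,0.07,0,10]
    - [0,0,0.07,0,10]

```text
t: 9.37
tcp_pos: [0.6169, -0.2081, 0.1212]
tool_rot: [0.988, 0.156, -0.001, -0.001]
force: [0.1, -0.4, -1.3]
finger_gap: 0.272
```

Run:
```python
from h import *
S=manip.sense(); print(S['t'],S['tcp_pos'],S['tool_rot'],S['finger_gap'],S['force'],S['ft_torque'])
c,p,_=snap('scene','s5')
S=manip.sense(); print(S['t'],S['tcp_pos'],S['force'])
C=np.array([.536,-.174]);v=np.array([-.919,.3935]); e=S['tcp_pos'][:2]-C; print('t,s',e@v,e@[-v[1],v[0]])
print(tooldelta(S,C+.102*v+.001*np.array([v[1],-v[0]]),S['tcp_pos'][2]))
cv2.imwrite('pics/g5.png',cv2.resize(p[180:280,75:205,::-1],None,fx=6,fy=6,interpolation=2))
```

```text
9.3667 [ 0.61690473 -0.20814216  0.12115756] [ 9.87788977e-01  1.55794723e-01 -7.76893710e-04 -5.81554987e-04] 0.27244147181814354 [ 0.097565   -0.42863783 -1.28864499] [-0.01090586 -0.0029926   0.02879965]
9.4167 [ 0.61710899 -0.20827265  0.12160259] [-0.25669362  0.11642413 -1.0215782 ]
t,s -0.08802544650871481 -0.000419818622394847
[-0.35703275 -0.31337655  0.00063381]
```

View pics/g5.png

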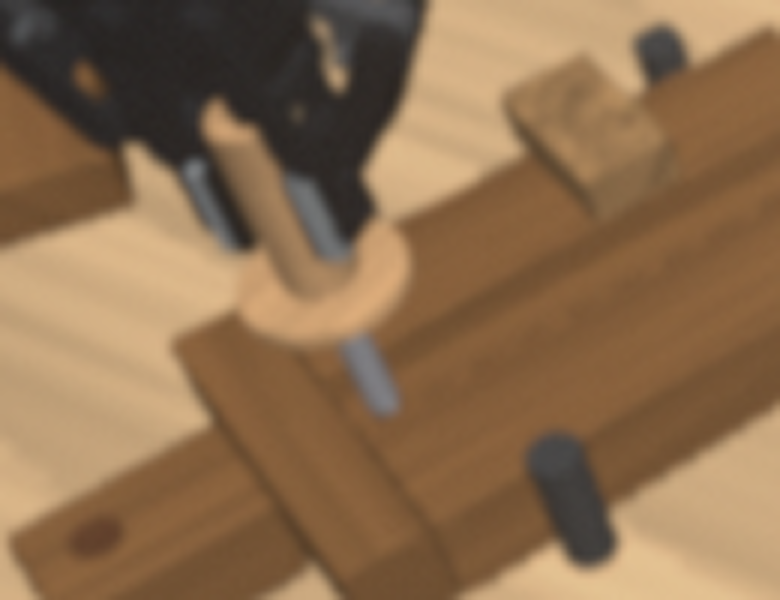

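The point is 13 mm down in the channel at the closed end, at crop (385,410), with no contact force. I'll nudge it 3 mm closer to the closed end, then run it steadily at about 38 mm/s.

Request:
move_arm:
  deltas:
    - [0.001,0.001,0,0,10]
    - [0.002,0.002,0,0,10]
    - [0.003,0.003,0,0,10]
    - [0.004,0.004,0,0,10]
    - [0.006,0.005,0,0,10]
    - [0.006,0.005,0,0,10]
    - [0.006,0.005,0,0,10]
    - [0.006,0.005,0,0,10]

```text
t: 10.08
tcp_pos: [0.6204, -0.2096, 0.1224]
tool_rot: [0.988, 0.156, 0.0, -0.0]
force: [0.3, 1.1, -1.5]
finger_gap: 0.267
```

Request:
move_arm:
  deltas:
    - [-0.004,-0.0035,0,0,10]
    - [-0.01,-0.0088,0,0,10]
    - [-0.016,-0.014,0,0,10]
    - [-0.022,-0.0193,0,0,10]
    - [-0.028,-0.0246,0,0,10]
    - [-0.034,-0.0298,0,0,10]
    - [-0.04,-0.0351,0,0,10]
    - [-0.046,-0.0404,0,0,10]

```text
t: 10.75
tcp_pos: [0.5976, -0.1998, 0.1224]
tool_rot: [0.988, 0.156, 0.0, 0.0]
force: [0.1, 0.5, -0.8]
finger_gap: 0.265
```

```bash
cat > chk.py <<'E'
from h import *
S=manip.sense(); print(S['t'],S['tcp_pos'],S['force'],S['finger_gap'])
C=np.array([.536,-.174]);v=np.array([-.919,.3935]); e=S['tcp_pos'][:2]-C; print('t,s',e@v,e@[-v[1],v[0]])
print(tooldelta(S,C+.103*v+.001*np.array([v[1],-v[0]]),.122))
E
python3 chk.py
```

```text
10.75 [ 0.59757417 -0.19977536  0.12236113] [ 0.09043011  0.46881663 -0.78976612] 0.26471141533986975
t,s -0.06672926372617788 -0.0005418806063320182
[-0.31897356 -0.27979349  0.00088768]
```

Request:
move_arm:
  deltas:
    - [-0.006,-0.0053,0,0,10]
    - [-0.012,-0.0105,0,0,10]
    - [-0.018,-0.0158,0,0,10]
    - [-0.024,-0.021,0,0,10]
    - [-0.03,-0.0263,0,0,10]
    - [-0.036,-0.0316,0,0,10]
    - [-0.042,-0.0368,0,0,10]
    - [-0.048,-0.0421,0,0,10]

```text
t: 11.42
tcp_pos: [0.5742, -0.1897, 0.1223]
tool_rot: [0.988, 0.156, 0.0, 0.0]
force: [0.1, 0.2, -1.2]
finger_gap: 0.267
```

Request:
move_arm:
  deltas:
    - [-0.006,-0.0053,0,0,10]
    - [-0.012,-0.0105,0,0,10]
    - [-0.018,-0.0158,0,0,10]
    - [-0.024,-0.021,0,0,10]
    - [-0.03,-0.0263,0,0,10]
    - [-0.036,-0.0316,0,0,10]
    - [-0.042,-0.0368,0,0,10]
    - [-0.048,-0.0421,0,0,10]

```text
t: 12.08
tcp_pos: [0.5507, -0.1796, 0.1223]
tool_rot: [0.988, 0.156, 0.0, 0.0]
force: [-0.6, 0.5, -1.0]
finger_gap: 0.267
```

```bash
python3 chk.py
```

```text
12.0833 [ 0.55072547 -0.17957565  0.12232811] [-0.60828747  0.46423306 -1.00504819] 0.26689841615663856
t,s -0.01572672931071345 -0.000670447701228082
[-0.22307581 -0.19570251  0.00080124]
```

Request:
move_arm:
  deltas:
    - [-0.006,-0.0053,0,0,10]
    - [-0.012,-0.0105,0,0,10]
    - [-0.018,-0.0158,0,0,10]
    - [-0.024,-0.021,0,0,10]
    - [-0.03,-0.0263,0,0,10]
    - [-0.036,-0.0316,0,0,10]
    - [-0.042,-0.0368,0,0,10]
    - [-0.048,-0.0421,0,0,10]

```text
t: 12.75
tcp_pos: [0.5273, -0.1694, 0.1223]
tool_rot: [0.988, 0.156, 0.0, 0.0]
force: [0.3, -0.4, -0.9]
finger_gap: 0.276
```

Request:
move_arm:
  deltas:
    - [-0.006,-0.0053,0,0,10]
    - [-0.012,-0.0105,0,0,10]
    - [-0.018,-0.0158,0,0,10]
    - [-0.024,-0.021,0,0,10]
    - [-0.03,-0.0263,0,0,10]
    - [-0.036,-0.0316,0,0,10]
    - [-0.042,-0.0368,0,0,10]
    - [-0.048,-0.0421,0,0,10]

```text
t: 13.42
tcp_pos: [0.5038, -0.1593, 0.1224]
tool_rot: [0.988, 0.156, 0.0, 0.0]
force: [-0.3, 0.7, -1.8]
finger_gap: 0.271
```

Request:
move_arm:
  deltas:
    - [-0.006,-0.0053,0,0,10]
    - [-0.012,-0.0105,0,0,10]
    - [-0.018,-0.0158,0,0,10]
    - [-0.024,-0.021,0,0,10]
    - [-0.03,-0.0263,0,0,10]
    - [-0.036,-0.0316,0,0,10]
    - [-0.042,-0.0368,0,0,10]
    - [-0.048,-0.0421,0,0,10]

```text
t: 14.08
tcp_pos: [0.4804, -0.1492, 0.1223]
tool_rot: [0.988, 0.156, 0.0, 0.0]
force: [0.1, -0.4, -1.4]
finger_gap: 0.267
```

```bash
python3 chk.py
```

```text
14.0833 [ 0.48038485 -0.14923641  0.12233572] [ 0.12256986 -0.40823813 -1.43701266] 0.2674727205007576
t,s 0.060854792180942446 -0.0008731817721867678
[-0.07909743 -0.06942137  0.00083131]
```

Request:
move_arm:
  deltas:
    - [-0.006,-0.0053,0,0,10]
    - [-0.012,-0.0105,0,0,10]
    - [-0.018,-0.0158,0,0,10]
    - [-0.024,-0.021,0,0,10]
    - [-0.03,-0.0263,0,0,10]
    - [-0.036,-0.0316,0,0,10]
    - [-0.042,-0.0368,0,0,10]
    - [-0.048,-0.0421,0,0,10]

```text
t: 14.75
tcp_pos: [0.4569, -0.1391, 0.1223]
tool_rot: [0.988, 0.156, 0.0, 0.0]
force: [0.5, 0.3, 0.1]
finger_gap: 0.269
```

Request:
move_arm:
  deltas:
    - [-0.006,-0.0053,0,0,10]
    - [-0.012,-0.0105,0,0,10]
    - [-0.018,-0.0158,0,0,10]
    - [-0.024,-0.021,0,0,10]
    - [-0.028,-0.0245,0,0,10]
    - [-0.028,-0.0245,0,0,10]
    - [-0.028,-0.0245,0,0,10]
    - [-0.028,-0.0245,0,0,10]

```text
t: 15.42
tcp_pos: [0.4438, -0.1335, 0.1224]
tool_rot: [0.988, 0.156, 0.0, 0.0]
force: [0.9, -0.0, -1.3]
finger_gap: 0.265
```

```bash
python3 chk.py
python3 - <<'E'
from h import *
c,p,_=snap('scene','s6')
cv2.imwrite('pics/g6.png',cv2.resize(p[150:270,120:260,::-1],None,fx=5,fy=5,interpolation=2)[:600])
E
```

```text
15.4167 [ 0.44378664 -0.13350601  0.12236657] [ 0.94943999 -0.0381345  -1.31966199] 0.2652287360983416
t,s 0.10067845729913451 -0.0009280191155675769
[-0.00414207 -0.00385026  0.00091335]
```

View pics/g6.png

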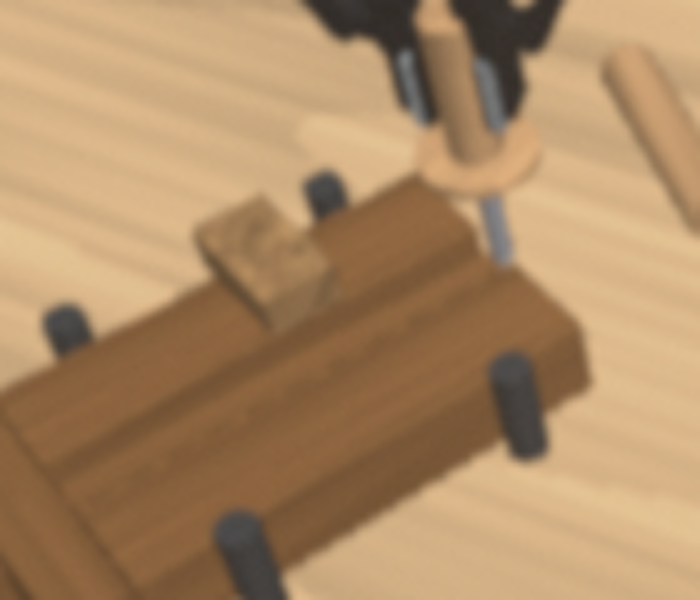

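The point is at the open edge, at crop (505,262), still low and centred. The cork hasn't moved. I'll continue a hair past the edge, then lift and carry the pin back.

Request:
move_arm:
  deltas:
    - [-0.005,-0.0044,0,0,10]
    - [-0.008,-0.007,0,0,10]
    - [-0.008,-0.007,-0.02,0,10]
    - [-0.008,-0.007,-0.08,0,10]
    - [-0.008,-0.007,-0.16,0,10]
    - [-0.008,-0.007,-0.24,0,10]
    - [-0.008,-0.007,-0.32,0,10]
    - [-0.008,-0.007,-0.37,0,10]

```text
t: 16.13
tcp_pos: [0.4403, -0.132, 0.274]
tool_rot: [0.988, 0.156, 0.002, 0.002]
force: [1.4, -0.3, -0.9]
finger_gap: 0.272
```

Run:
```python
from h import *
S=manip.sense(); print(S['t'],S['tcp_pos'],S['force'],tooldelta(S,[.5165,.358],.27))
```

```text
16.1333 [ 0.44034984 -0.13202375  0.2739719 ] [ 1.36203299 -0.26156931 -0.94460841] [ 0.55823651 -1.1069891   0.00768245]
```

Request:
move_arm:
  deltas:
    - [0.02,-0.05,0,0,10]
    - [0.055,-0.115,0,0,10]
    - [0.095,-0.195,0,0,10]
    - [0.135,-0.275,0,0,10]
    - [0.175,-0.355,0,0,10]
    - [0.215,-0.435,0,0,10]
    - [0.255,-0.515,0,0,10]
    - [0.3,-0.6,0,0,10]

```text
t: 16.8
tcp_pos: [0.4793, 0.1352, 0.2709]
tool_rot: [0.988, 0.156, -0.0, 0.0]
force: [0.6, -0.6, -0.4]
finger_gap: 0.27
```

Request:
move_arm:
  deltas:
    - [0.04,-0.08,0,0,10]
    - [0.08,-0.16,0,0,10]
    - [0.12,-0.24,0,0,10]
    - [0.16,-0.32,0,0,10]
    - [0.2,-0.4,0,0,10]
    - [0.235,-0.46,0,0,10]
    - [0.25,-0.49,0,0,10]
    - [0.258,-0.507,0,0,10]

```text
t: 17.47
tcp_pos: [0.5154, 0.3601, 0.2704]
tool_rot: [0.988, 0.157, -0.0, 0.0]
force: [0.8, -0.9, -1.4]
finger_gap: 0.266
```

Request:
move_arm:
  deltas:
    - [0,0,0.03,0,10]
    - [0,0,0.08,0,10]
    - [0,0,0.12,0,10]
    - [0,0,0.15,0,10]
    - [0,0,0.16,0,10]
    - [0,0,0.16,0,10]
    - [0,0,0.16,0,10]
    - [0,0,0.16,0,10]

```text
t: 18.13
tcp_pos: [0.5165, 0.3582, 0.2075]
tool_rot: [0.988, 0.155, 0.001, -0.0]
force: [0.3, -0.3, -0.9]
finger_gap: 0.269
```

Run:
```python
from h import *
S=manip.sense(); print(S['t'],S['tcp_pos'],S['force'],tooldelta(S,[.5165,.358],.108))
c,p,_=snap('scene','s7')
x=S['tcp_pos'];print(proj(c,[x[0],x[1],x[2]-.095]),'hole',proj(c,[.5165,.358,.072]))
cv2.imwrite('pics/g7.png',cv2.resize(p[220:350,340:480,::-1],None,fx=4,fy=4,interpolation=2))
```

```text
18.1333 [0.51646001 0.35815159 0.20754221] [ 0.27628169 -0.31023158 -0.87963071] [-0.00051919  0.00041618  0.24885495]
(np.float64(448.383367332071), np.float64(283.026971837146)) hole (np.float64(443.28582359225595), np.float64(297.37952095389966))
```

View pics/g7.png

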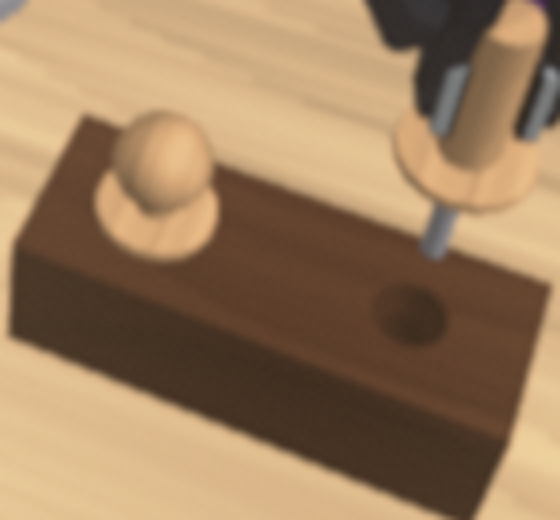

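The hole is centred at crop (410,315) with the point directly above it, and both agree with prediction. Lowering to just above seating.

Request:
move_arm:
  deltas:
    - [0,0,0.03,0,10]
    - [0,0,0.07,0,10]
    - [0,0,0.11,0,10]
    - [0,0,0.15,0,10]
    - [0,0,0.19,0,10]
    - [0,0,0.22,0,10]
    - [0,0,0.24,0,10]
    - [0,0,0.24,0,10]

```text
t: 18.85
tcp_pos: [0.515, 0.3579, 0.109]
tool_rot: [0.988, 0.156, -0.001, 0.0]
force: [-0.8, -0.7, -1.0]
finger_gap: 0.27
```

Request:
move_arm:
  deltas:
    - [0,0,0.0015,0,10]
    - [0,0,0.003,0,10]
    - [0,0,0.0045,0,10]
    - [0,0,0.006,0,10]
    - [0,0,0.0075,0,10]
    - [0,0,0.009,0,10]
    - [0,0,0.009,0,10]
    - [0,0,0.009,0,10]

```text
t: 19.52
tcp_pos: [0.5159, 0.3584, 0.107]
tool_rot: [0.988, 0.156, 0.0, -0.0]
force: [-0.2, -0.2, -0.3]
finger_gap: 0.268
```

Run:
```python
from h import *
S=manip.sense(); print(S['t'],S['tcp_pos'],S['force'],S['tool_rot'])
c,p,_=snap('scene','s8')
cv2.imwrite('pics/g8.png',cv2.resize(p[220:350,340:480,::-1],None,fx=4,fy=4,interpolation=2))
```

```text
19.5167 [0.5158872  0.35841761 0.10697131] [-0.15924848 -0.2146304  -0.27985797] [ 9.87795474e-01  1.55756357e-01  2.31409308e-04 -7.41684288e-05]
```

View pics/g8.png

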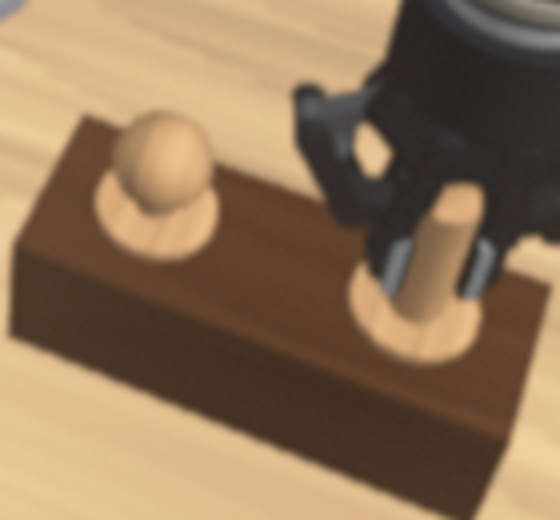

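Request:
move_arm:
  deltas:
    - [0,0,0.0005,0,10]
    - [0,0,0.001,0,10]
    - [0,0,0.0015,0,10]
    - [0,0,0.002,0,10]
    - [0,0,0.002,0,10]
    - [0,0,0.002,0,10]
    - [0,0,0.002,0,10]
    - [0,0,0.002,0,10]

```text
t: 20.23
tcp_pos: [0.5159, 0.3584, 0.1069]
tool_rot: [0.988, 0.156, 0.0, -0.0]
force: [-1.0, -0.6, 6.5]
finger_gap: 0.269
```

The upward force is now 6.5 N, so the disc is seated. Releasing, waiting, then rising straight up.

Request:
move_arm:
  deltas:
    - [0,0,0,0,40]
    - [0,0,0,0,60]
    - [0,0,0,0,80]
    - [0,0,0,0,100]
    - [0,0,0,0,100]
    - [0,0,0,0,100]
    - [0,0,0,0,100]
    - [0,0,0,0,100]

```text
t: 20.9
tcp_pos: [0.5157, 0.3583, 0.1058]
tool_rot: [0.988, 0.156, -0.0, 0.0]
force: [0.5, -0.9, -1.0]
finger_gap: 0.999
```

Request:
move_arm:
  deltas:
    - [0,0,-0.01,0,100]
    - [0,0,-0.04,0,100]
    - [0,0,-0.09,0,100]
    - [0,0,-0.15,0,100]
    - [0,0,-0.22,0,100]
    - [0,0,-0.29,0,100]
    - [0,0,-0.34,0,100]
    - [0,0,-0.36,0,100]

```text
t: 21.57
tcp_pos: [0.5175, 0.3593, 0.255]
tool_rot: [0.988, 0.156, 0.004, -0.001]
force: [-0.1, 0.2, 0.1]
finger_gap: 1.003
```

Request:
move_arm:
  deltas:
    - [0,0,0,0,100]
    - [0,0,0,0,100]
    - [0,0,0,0,100]
    - [0,0,0,0,100]
    - [0,0,0,0,100]
    - [0,0,0,0,100]
    - [0,0,0,0,100]
    - [0,0,0,0,100]

```text
t: 22.23
tcp_pos: [0.5156, 0.3583, 0.2494]
tool_rot: [0.988, 0.156, -0.0, 0.0]
force: [0.0, 0.6, 0.8]
finger_gap: 0.999
```

Run:
```python
from h import *
S=manip.sense(); print(S['t'],S['tcp_pos'],S['force'],S['finger_gap'])
c,p,_=snap('scene','s9')
cv,w,d=snap('wrist','w9'); P=cloud(cv,d)
h=(d>0)&(P[...,0]>.45)&(P[...,0]<.58)&(P[...,1]>.3)&(P[...,1]<.42)
a=h&(P[...,2]>.141)&(P[...,2]<.155); n,l,st,ce=cv2.connectedComponentsWithStats(a.astype(np.uint8)); i=1+np.argmax(st[1:,4]);print('top',P[l==i].mean(0))
k=h&(P[...,2]>.0755)&(P[...,2]<.083);print('disc z',np.median(P[k][:,2]))
print('ht exp',proj(c,[.516,.358,.148]))
im=np.zeros((400,800,3),np.uint8);im[:,:400]=cv2.resize(p[180:350,320:490,::-1],(400,400));im[:,400:]=cv2.resize(w[100:400,170:470,::-1],(400,400));cv2.imwrite('pics/g9.png',im)
```

```text
22.2333 [0.51563599 0.3582833  0.24940256] [0.0148718  0.59737162 0.78345227] 0.9993038127094969
top [0.51607407 0.35904291 0.14687154]
disc z 0.07727377974391919
ht exp (np.float64(453.0818584348409), np.float64(269.1642804022251))
```

View pics/g9.png

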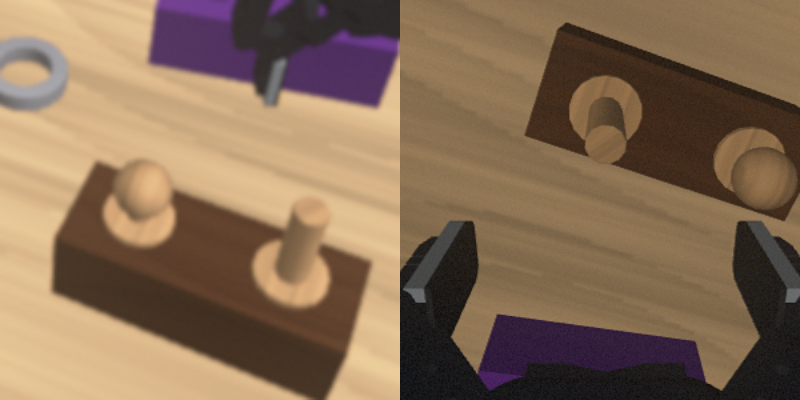

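The pin stands upright in its hole, with its disc flat at left crop (290,272). The handle top is at 0.147 m, the same height as before, and the gripper is clear.

```bash
python3 -c "
from station import manip
print(manip.sign_off())"
```

```text
the job is handed in; nothing more can be done
None
```

The gauge pin is back in its hole in the dark tool block after one pass along the whole channel, and I have handed the job in (no verdict was reported).

- **Channel pass:** I lowered the point about 13 mm into the channel, roughly 8 mm from the closed end. I then guided it upright to just past the open edge in about 5.3 s. It stayed within about 1 mm of the centreline at a constant height, and the sensed force stayed around 2 N or less. That is about the sensor's noise, so I saw no sign of it pressing on the floor or walls. The cork had not moved.
- **Return:** I lowered the pin until the force showed about 6.5 N, which meant the disc was resting on the block. Then I let go and rose clear.
- **Last checks:** The pin stands upright at (0.516, 0.359), with its handle top at 0.147 m and disc top at about 0.077 m, the same as before I took it. The gripper is open about 14 cm above its grasp height and touches nothing. Total time was about 22 s.

No check failed. The top and wrist cameras disagreed by about 2 mm on the channel's position, within the stated calibration.

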